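# Air the seedlings: press the propagator's lever to lift its lid, then ease it down

### The arm

A 7-joint arm with a two-finger parallel gripper is mounted at the origin on the work surface. World frame = base frame: x ahead of the robot, y to its left, z up, the work surface at z = 0. Lengths are in m, angles in rad, forces in N, time in s.
With the tool pointing down it reaches from about 0.4 to 0.85 m from the base axis. Payload 6.9 kg.
Tool frame: the origin (TCP) lies midway between the tips of the shut fingers; the grasp point (between the pads) lies behind it (ctrl.pinch_z is the z of the grasp point in the tool frame, in m); z points along the fingers, y is the line along which they close (so a half turn about z gives the same grasp; the last joint's range is limited). The gripper opens to 85 mm and grips with 20 to 120 N. Pads are 22 mm wide; open, the fingers measure 114 mm over their backs; the gripper's body (76 mm by 85 mm) begins 54 mm behind the grasp point. The pads swing forward as they close: fully open they stand 13 mm farther back than shut.
Start: joints at [1.236, 0.507, -0.238, 1.5, 0.126, 1.149, -0.155], TCP at [0.266, -0.566, 0.231] pointing down, gripper open.
Joint ranges: [-3.08, 3.08], [-0.24, 2.05], [-1.43, 1.35], [0, 2.5], [-1.52, 4.66], [0.17, 1.96], [-2.89, 2.89]. Speed limits (rad/s): [2.39, 2.39, 3.14, 3.14, 3.14, 3.14, 3.14].

### API

Orientations are given as a unit quaternion [w, x, y, z].
In Python, from station import ctrl, get_state, vision, ticket, models gives the robot as it stands. Calls block until the motion is done:
- ctrl.movep(position, orientation): joint-space move of the TCP to a pose.
- ctrl.movel(position, frame=None, max_speed=0.15): straight line of the TCP; frame=None keeps the orientation; max_speed is the mean speed in m/s.
- ctrl.set_joints(angles): joint-space move.
- ctrl.ungrasp() and ctrl.close_gripper(force=None): open the fingers fully, or close them until they stop; force is the grip in N (None keeps the last).
- ctrl.pause(seconds).
- ctrl.ik(position, orientation): joint angles nearest the present ones, or None.
- get_state(): the state.
- vision.grab_frame(name): name is "side" or "top"; returns (picture, depth): 400x640x3 uint8, blue, green, red; 400x640 float32, m along the optical axis (not along the pixel's ray), 0 where there is no reading.
- vision.camera_info(name): a dict with "mtx" (3x3 intrinsics, pixels), "R" (3x3) and "t" (3): a world point X has camera coordinates R X + t. Camera axes: x right, y down, z forward; pixel columns grow to the right and rows downward; lengths in m; the calibration is good to about 2 mm. A picture is of the moment at which its call begins. camera_info takes no time and is no camera call.
A pose or a line that the arm cannot do raises ctrl.Unreachable and nothing moves.
- ticket.close_job(): hands the job in; it is judged then, once.
Trained networks look in the newest picture that a camera, given by its name, has taken for a name from the list of things; names that differ only in an ending like _2 or _b are one class to them, and where a whole thing is asked for, a point or a joint stands for the part that bears it (a point fixed in the world has none). Each returns a list of dicts, best first, with "p" (0 to 1); they miss things now and then, are a little off and sometimes report something else, mostly with a low value. They report only what shows in the picture. A call takes as long as a camera call.
- models.recognise(camera, target): "point" ([column, row] in pixels, amid what is visible of it).
- models.masks_of(camera, target): "mask" (400x640 bool, what is visible of it) and "point" ([column, row] in pixels, amid what is visible of it).
The state is a dict: "time": time; "qpos": joint angles; "qd": joint speeds; "tau": joint torques, N m; "tcp_pos": TCP position; "eef_rot": TCP orientation; "contact_force": force on the tool from outside, world axes, zero at the start; "wrist_torque": the same for the moment, N m; "width": finger opening in m; "gripper_force": force on a finger pad.
Only numpy, scipy, OpenCV 4.12 (cv2) and the standard library are available. Lean on these libraries where they do the work, as an engineer would, in place of code of your own. Each camera call takes 0.05 s, during which the arm holds its last target. There are 200 camera calls.

### The job

Air the seedlings in the green propagator caddy: with the fingertips press its side lever down until the linked clear lid stands fully open, and keep it there for a good three seconds. Then ease the lever up again so the lid comes down slowly and closes fully without dropping or slamming, and take your hand away. Work the lid by the lever alone, do not touch the lid itself, pick nothing up, and leave the pot, jar, screwdriver and trowel where they are.

Things in the scene. Friction and masses are not known exactly. Their poses are not given: they have to be found in the camera images.
- caddy: Green plastic propagator caddy with seedlings, screwed down. 220 (its x) by 280 (its y) mm; front wall 95, back wall 135 mm high, closed lid slopes down to the front. Origin: centre of the underside, on the bench; x to the back (hinge side), y to its left. A steel lever runs along its right (-y) wall; the paddle stands out in front, its centre 184 mm ahead and 185 mm right of the origin.
- pad (a point): Centre of the upper face of the lever's paddle: black ribbed rubber pad, 42 (caddy x) by 64 (caddy y) mm, on a steel plate (9 mm thick in all), free air below. 131 mm above the bench at rest, 74 mm with the lever fully down. It moves with the lever, 161 mm from a pivot 85 mm above the bench: almost straight down, 6 mm to the front. Its tilt goes from 0.18 rad back to 0.18 rad forward.
- lever (a joint): Lever angle in rad: 0 at rest (paddle up, lid closed), 0.36 fully down at its stop. The lid's weight brings it back up: pressing takes about 5 to 15 N at the pad, and if let go it flies up and the lid slams.
- lid (a joint): Lid angle in rad about its rear hinge: 0 closed on the rim, 0.937 fully open with the lever at its stop. A rod ties it to the lever both ways, so that it always follows: it turns 2.5 to 2.75 times as far as the lever.
- lid_edge (a point): Middle of the front edge of the lid, a clear plastic sheet in an aluminium frame, 230 by 292 by 10 mm, about 0.45 kg, hinged at the caddy's back 139 mm above the bench; the point moves with the lid. Closed it is about 105 mm above the bench, fully open about 300 mm. The lid is not to be touched.
- pot: Empty terracotta pot, 96 mm across the rim, 90 mm tall, standing loose beside the caddy. Origin: centre of its underside; z up its axis. Leave alone.
- jar: Clear glass jar with a steel twist cap, 74 mm across, 115 mm tall, standing loose beside the caddy. Origin: centre of its underside; z up its axis. Leave alone.
- screwdriver: Orange-handled screwdriver, 200 mm long, lying loose in front of the caddy. Origin: middle of its length, on the bench; its x runs to the tip. Leave alone.
- trowel: Stainless trowel with a wooden handle, 300 mm long, lying loose to the right of the caddy. Origin: middle of its length, on the bench; its x runs to the blade. Leave alone.

How it is judged:
On the way, in this order (a step that is already met when the one before it is completed fails the run):
1. the lid is fully open (within about 5 degrees of its stop) and stays so for two and a half seconds (value of joint lid above 0.85 rad), for 2.5 s.
2. the lid is down again, closed (value of joint lid below 0.03 rad), for 0.3 s.
At the end, for the whole second after the job is handed in: The lid lies closed (under 0.03 rad) and still, the lever is back at rest (under 0.015 rad), and pot, jar, screwdriver and trowel are within 12 mm of where they were, pot and jar upright (value of joint lid below 0.03 rad and value of joint lever below 0.015 rad and velocity of joint lid between -0.05 and 0.05 rad/s and distance of each of pot, jar, screwdriver, trowel from where it was at the start of the episode below 0.012 m and angle between each of pot, jar's own z axis and vertical below 0.1 rad); the robot touches nothing.
It fails at once if the lid drops or slams: it falls faster than 2 rad/s (front edge about 0.45 m/s) (velocity of joint lid below -2 rad/s).
It fails at once if the robot touches the lid (contact force between any of the fingers, the arm and lid above 0.5 N).
It fails at once if pot, jar, screwdriver or trowel is pushed, lifted or carried by more than 12 mm (distance of any of pot, jar, screwdriver, trowel from where it was at the start of the episode above 0.012 m).
It also fails if it takes over 54 s, if anything falls off the work surface, if the arm or the gripper's body presses on something with over 40 N, if the wrist force passes 120 N, or if a joint passes its speed limit or range.

## Working session

There is one attempt and no reset: what is moved stays moved. The work goes in short steps, each a Python script; the robot and the scene stay as the last script left them, time stands still between calls to the robot, and variables do not carry over. Pictures are saved under pics/ and viewed, at most 10 in all, crops included, and the job is handed in when it is done.

```bash
mkdir -p pics; cat > h.py <<'E'
import numpy as np, cv2
from station import ctrl, get_state, vision, ticket, models
def deproj(cam, uv, d):
    c=vision.camera_info(cam); uv=np.atleast_2d(uv).astype(float); d=np.atleast_1d(d)
    K=np.array(c["mtx"]);R=np.array(c["R"]);t=np.array(c["t"])
    p=np.c_[(uv[:,0]-K[0,2])/K[0,0],(uv[:,1]-K[1,2])/K[1,1],np.ones(len(uv))]*d[:,None]
    return (p-t)@R
def proj(cam,X):
    c=vision.camera_info(cam); p=np.array(c["mtx"])@(np.array(c["R"])@np.array(X)+np.array(c["t"])); return p[:2]/p[2]
def cloud(cam,mask,dep):
    v,u=np.nonzero(mask&(dep>0)); return deproj(cam,np.c_[u,v],dep[v,u])
E
python3 - <<'E'
from h import *
np.set_printoptions(precision=4,suppress=True)
s=get_state(); print(s["time"],s["tcp_pos"],s["eef_rot"],s["width"],ctrl.pinch_z,s["contact_force"])
for cam in("top","side"):
    im,d=vision.grab_frame(cam); cv2.imwrite(f"pics/{cam}0.png",im); np.save(f"{cam}0.npy",d)
    for n in("pad","lever","lid","caddy","pot","jar","screwdriver","trowel"):
        r=models.masks_of(cam,n)
        for q in r[:2]:
            P=cloud(cam,q["mask"],d)
            print(cam,n,round(q["p"],2),q["point"],q["mask"].sum(),np.median(P,0) if len(P) else None, P.min(0) if len(P) else "",P.max(0) if len(P) else "")
            if n in("pad","lever") : np.save(f"m_{cam}_{n}.npy",r[0]["mask"])
E
```

```text
0.0 [ 0.2658 -0.5651  0.2304] [-0.0009  0.9759  0.2181 -0.0002] 0.08518081841109144 -0.0187 [0.9916 0.607  0.9032]
top pad 0.69 [351.6, 233.9] 630 [ 0.4736 -0.0734  0.1282] [ 0.4444 -0.1375 -0.0079] [ 0.7438 -0.041   0.1398]
top lever 0.74 [351.5, 232.8] 567 [ 0.4714 -0.0765  0.1288] [ 0.4443 -0.1233 -0.0024] [ 0.7438 -0.041   0.1398]
top lid 0.67 [286.1, 171.4] 8922 [0.643  0.1073 0.123 ] [ 0.5221 -0.0436 -0.0035] [0.8038 0.2738 0.152 ]
top caddy 0.81 [290.7, 174.2] 9808 [0.6355 0.0959 0.1231] [ 0.4443 -0.1225 -0.0088] [0.7979 0.286  0.152 ]
top caddy 0.42 [283.8, 172.9] 9067 [0.6434 0.108  0.1228] [ 0.5221 -0.0487 -0.0071] [0.8062 0.2927 0.152 ]
top pot 0.82 [390.8, 184.0] 863 [ 0.6209 -0.1973  0.0514] [ 0.5648 -0.2359 -0.0014] [ 0.66   -0.1429  0.0953]
top jar 0.78 [199.4, 197.2] 715 [0.5783 0.3497 0.1113] [0.5462 0.3258 0.0072] [0.6137 0.394  0.1203]
top screwdriver 0.7 [280.0, 241.2] 231 [0.4581 0.135  0.0227] [0.4481 0.0855 0.0116] [0.4703 0.2374 0.0298]
top trowel 0.76 [415.1, 231.7] 1332 [ 0.4817 -0.2698  0.0076] [ 0.2941 -0.32   -0.0065] [ 0.5795 -0.2086  0.0314]
side pad 0.
[... 276 characters left out ...]
5228 -0.2085  0.001 ] [0.7958 0.259  0.1526]
side lid 0.97 [282.9, 217.9] 9828 [0.6408 0.1284 0.1254] [ 0.5228 -0.2085 -0.0014] [0.8443 0.259  0.1526]
side caddy 0.9 [281.9, 232.5] 14153 [0.6331 0.1622 0.1166] [ 0.4445 -0.2805 -0.0022] [0.8443 0.2741 0.1526]
side pot 0.93 [327.2, 158.3] 1084 [ 0.6127 -0.1785  0.0685] [ 0.5641 -0.3577 -0.0012] [ 0.6811 -0.1387  0.0955]
side jar 0.76 [271.7, 326.4] 1880 [0.5754 0.3859 0.093 ] [0.5465 0.3345 0.0043] [0.6171 0.4036 0.1211]
side screwdriver 0.59 [354.3, 269.0] 474 [0.4613 0.1555 0.0232] [ 0.445   0.0845 -0.0003] [0.4739 0.2803 0.0311]
side trowel 0.66 [386.0, 159.7] 822 [ 0.4546 -0.2782  0.0135] [ 0.295  -0.3327 -0.0003] [ 0.5826 -0.1115  0.134 ]
```

```bash
python3 - <<'E'
from h import *
np.set_printoptions(precision=4,suppress=True)
a=[cv2.imread(f"pics/{c}0.png") for c in("top","side")]
cv2.imwrite("pics/both.png",np.vstack([a[0][120:320,140:460],a[1][110:310,190:510]]).repeat(1,0))
cv2.imwrite("pics/both.png",cv2.resize(cv2.imread("pics/both.png"),None,fx=1.5,fy=1.5,interpolation=cv2.INTER_CUBIC))
for c in("top","side"):
    d=np.load(f"{c}0.npy"); v,u=np.nonzero(d>0); P=deproj(c,np.c_[u,v],d[v,u])
    L=P[(P[:,2]>.095)&(P[:,2]<.16)&(P[:,0]>.5)&(P[:,0]<.85)&(P[:,1]>-.06)&(P[:,1]<.29)]
    print(c,"lid",cv2.minAreaRect(L[:,:2].astype(np.float32)))
    A=np.c_[L[:,:2],np.ones(len(L))]; k=np.linalg.lstsq(A,L[:,2],rcond=None)[0]; print("slope",k, np.arctan2(k[1],k[0]))
    Q=P[(P[:,2]>.1)&(P[:,2]<.16)&(P[:,0]>.42)&(P[:,0]<.515)&(P[:,1]>-.15)&(P[:,1]<-.02)]
    print("pad",len(Q),Q.mean(0),cv2.minAreaRect(Q[:,:2].astype(np.float32)),np.percentile(Q,[2,98],axis=0))
E
```

```text
top lid ((0.6341686248779297, 0.10240689665079117), (0.3116637170314789, 0.2614807188510895), 88.7818603515625)
slope [0.1863 0.0079 0.0019] 0.04216651924601049
pad 482 [ 0.4679 -0.0841  0.1291] ((0.4788092374801636, -0.08525530993938446), (0.07643704861402512, 0.06926628947257996), 89.02168273925781) [[ 0.4448 -0.1217  0.1168]
 [ 0.4944 -0.0494  0.1362]]
side lid ((0.6344079375267029, 0.10280756652355194), (0.3163030445575714, 0.2627285122871399), 88.88238525390625)
slope [ 0.1727 -0.0123  0.0145] -0.0710191502506932
pad 492 [ 0.4718 -0.07    0.1268] ((0.48064282536506653, -0.08084595948457718), (0.07051225751638412, 0.07248322665691376), 2.129976272583008) [[ 0.4461 -0.1146  0.1029]
 [ 0.5099 -0.0456  0.1374]]
```

View pics/both.png

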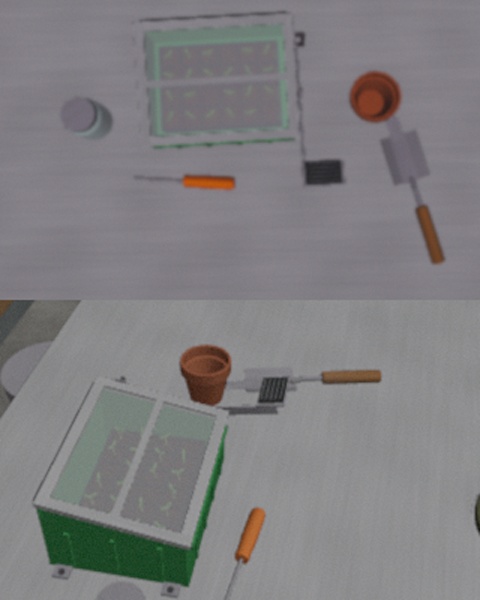

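The composite's top half (top camera) shows the caddy turned a few degrees. The black pad is at about u=356, v=235, clear of the lid, with the pot and trowel to its right. The lower half (side camera) shows the pad at about u=371, v=170. I'll segment the black pad in both images to get its centre and yaw.

```bash
python3 - <<'E'
from h import *
np.set_printoptions(precision=4,suppress=True)
for c,(u0,u1,v0,v1) in {"top":(330,385,215,255),"side":(350,400,155,185)}.items():
    im=cv2.imread(f"pics/{c}0.png"); g=im.max(2); m=np.zeros(g.shape,np.uint8); m[v0:v1,u0:u1]=(g[v0:v1,u0:u1]<85)
    n,lab,st,ce=cv2.connectedComponentsWithStats(cv2.morphologyEx(m,cv2.MORPH_CLOSE,np.ones((3,3))))
    k=1+st[1:,4].argmax(); v,u=np.nonzero(lab==k)
    ci=vision.camera_info(c);R=np.array(ci["R"]);t=np.array(ci["t"]);cam=-R.T@t
    d=deproj(c,np.c_[u,v],np.ones(len(u)))-cam
    # intersect with pad plane z=.131+0.18*(x-.47)
    s=(.131-cam[2]+.18*(cam[0]-.474))/(d[:,2]-.18*d[:,0]); X=cam+d*s[:,None]
    print(c,st[k],ce[k],X.mean(0),cv2.minAreaRect(X[:,:2].astype(np.float32)))
    print("axis via depth:",np.median(deproj(c,np.c_[u,v],np.load(f"{c}0.npy")[v,u]),0))
# caddy yaw from lid edges, top
d=np.load("top0.npy"); v,u=np.nonzero(d>0); P=deproj("top",np.c_[u,v],d[v,u])
L=P[(P[:,2]>.095)&(P[:,2]<.16)&(P[:,0]>.5)&(P[:,0]<.85)&(P[:,1]>-.06)&(P[:,1]<.29)]
for ax in(0,):
    b=np.arange(-.02,.23,.01); 
    for f,nm in((np.min,"front"),(np.max,"back")):
        e=[f(L[abs(L[:,1]-y)<.006][:,0]) for y in b]; p=np.polyfit(b,e,1); print(nm,p,"yaw",-np.arctan(p[0]), "mid", np.polyval(p,.1))
E
```

```text
top [343 227  25  16 373] [355.1796 234.4933] [ 0.4671 -0.0849  0.1298] ((0.46712327003479004, -0.08443532884120941), (0.06483970582485199, 0.04005856439471245), 89.14404296875)
axis via depth: [ 0.468  -0.0846  0.1306]
side [350 162  32  23 379] [369.2164 173.1557] [ 0.4709 -0.0684  0.1304] ((0.47200334072113037, -0.06459592282772064), (0.12308865040540695, 0.048328522592782974), 76.19475555419922)
axis via depth: [ 0.4704 -0.0663  0.1317]
front [-0.0421  0.5328] yaw 0.04205432682144071 mid 0.5285427792134698
back [-0.039   0.7617] yaw 0.03895924947543645 mid 0.7578010096826148
```

```bash
cat >> h.py <<'E'
from scipy.spatial.transform import Rotation as Rot
PAD=np.array([.467,-.085,.131]); YAW=.04
Rz=Rot.from_euler("z",YAW).as_matrix()
def quat(sy=-1,lean=(.25,.12)):
    z=Rz@np.array([lean[0],lean[1],-1.]); z/=np.linalg.norm(z)
    y=sy*(Rz@np.array([0,1.,0])); y-=z*(y@z); y/=np.linalg.norm(y)
    return Rot.from_matrix(np.c_[np.cross(y,z),y,z]).as_quat()[[3,0,1,2]]
def contact(th,off=(-.004,-.008)):
    """world position of the chosen pad point at lever angle th"""
    p=np.array([-.1543+off[0],.046-off[0]*.18]); c,s=np.cos(th),np.sin(th)
    q=np.array([c*p[0]-s*p[1], s*p[0]+c*p[1]])
    return PAD+Rz@np.array([q[0]+.1543,off[1],q[1]-.046])
E
python3 - <<'E'
from h import *
np.set_printoptions(precision=3,suppress=True)
print(contact(0),contact(.36))
ctrl.close_gripper()
best=None
for sy in(-1,1):
  for lean in((.25,.12),(.15,.1)):
    q=quat(sy,lean); a=[ctrl.ik(contact(t)+[0,0,h],q) for t,h in((0,.1),(0,.0),(.36,-.01))]; print(sy,lean,*[x if x is None else np.array(x) for x in a])
    if best is None and all(x is not None for x in a): best=q
q=best; p=contact(0)
ctrl.movep(p+[0,0,.10],q); ctrl.movel(p+[0,0,.025],max_speed=.08)
s=get_state(); print(s["time"],s["tcp_pos"],p,s["contact_force"],s["width"])
a=[]
for c in("top","side"):
    im,d=vision.grab_frame(c); uv=proj(c,p).astype(int); x,y=uv; print(c,uv)
    a.append(cv2.resize(im[max(y-70,0):y+70,x-100:x+100],(700,490))[::1])
cv2.imwrite("pics/near.png",cv2.resize(np.vstack(a),(420,588)))
E
```

```text
[ 0.463 -0.093  0.132] [ 0.457 -0.093  0.073]
-1 (0.25, 0.12) [ 0.68   0.192 -0.469  2.054 -0.137  0.715 -1.195] [ 0.58   0.339 -0.383  2.206 -0.129  0.417 -1.174] [ 0.533  0.466 -0.334  2.301 -0.165  0.198 -1.111]
-1 (0.15, 0.1) [ 0.606  0.228 -0.441  1.98  -0.043  0.831 -1.316] [ 0.515  0.361 -0.355  2.131 -0.013  0.548 -1.324] [ 0.457  0.474 -0.285  2.224 -0.011  0.341 -1.303]
1 (0.25, 0.12) [ 1.134  0.293 -1.079  2.049  0.162  0.728  1.619] [ 0.929  0.426 -0.881  2.203  0.388  0.459  1.423] [ 0.731  0.507 -0.622  2.299  0.522  0.235  1.329]
1 (0.15, 0.1) [ 1.063  0.345 -1.085  1.976  0.257  0.87   1.49 ] [ 0.888  0.46  -0.9    2.127  0.426  0.616  1.348] [ 0.748  0.542 -0.716  2.221  0.572  0.42   1.233]
4.5917 [ 0.464 -0.093  0.157] [ 0.463 -0.093  0.132] [ 0.028 -0.013 -0.52 ] -0.0003202448884936842
top [358 235]
side [374 166]
```

View pics/near.png

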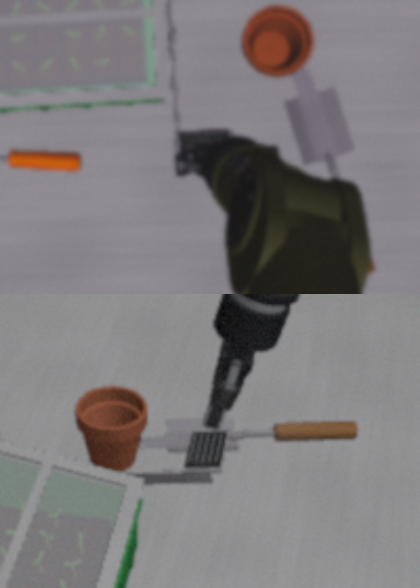

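The near view shows the fingertip right over the pad (top panel, about 205,150) and well clear of the lid, pot and trowel. I'll use a little less lean to leave joint 6 some margin, then make contact and press with a force check.

```bash
python3 - <<'E'
from h import *
np.set_printoptions(precision=3,suppress=True)
ctrl.movep(contact(0)+[0,0,.025],quat(-1,(.17,.1)))
f0=get_state()["contact_force"]
def rep(n,th):
    s=get_state(); print(n,round(s["time"],2),round(th,3),s["tcp_pos"],contact(th),np.array(s["contact_force"])-f0); return s["contact_force"][2]-f0[2]
ctrl.movel(contact(0)+[0,0,.004],max_speed=.03); rep("near",0)
for th in(.04,.12,.2,.28,.34):
    ctrl.movel(contact(th),max_speed=.025); F=rep("press",th)
    if F>40: break
for th in(.36,.375,.39):
    if F>22: break
    ctrl.movel(contact(th),max_speed=.015); F=rep("stop",th)
a=[]
for c in("top","side"):
    im,d=vision.grab_frame(c); a.append(im[100:320,140:460]); cv2.imwrite(f"pics/{c}1.png",im); np.save(f"{c}1.npy",d)
cv2.imwrite("pics/open.png",cv2.resize(np.vstack(a),None,fx=1.3,fy=1.3))
E
```

```text
near 5.79 0 [ 0.463 -0.093  0.136] [ 0.463 -0.093  0.132] [ 0.044  0.039 -0.545]
press 6.36 0.04 [ 0.461 -0.093  0.126] [ 0.462 -0.093  0.125] [-2.899  0.111  6.418]
press 7.03 0.12 [ 0.459 -0.093  0.113] [ 0.459 -0.093  0.112] [-2.107 -0.712  4.987]
press 7.71 0.2 [ 0.457 -0.093  0.1  ] [ 0.457 -0.093  0.099] [-0.727 -0.151  5.333]
press 8.38 0.28 [ 0.457 -0.093  0.086] [ 0.457 -0.093  0.086] [-1.524  0.532  4.986]
press 8.93 0.34 [ 0.457 -0.093  0.076] [ 0.457 -0.093  0.076] [-1.6    0.531  3.503]
stop 9.3 0.36 [ 0.457 -0.093  0.074] [ 0.457 -0.093  0.073] [-3.541  0.729 12.471]
stop 9.62 0.375 [ 0.457 -0.094  0.073] [ 0.457 -0.093  0.07 ] [-13.708  -0.784  43.257]
```

View pics/open.png

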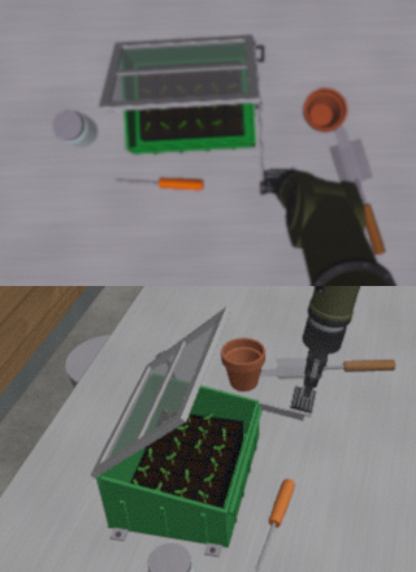

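Both views show the lid standing open, and the force jump at the lever's stop confirms it. I'll ease the force slightly, hold, and then let the lid down slowly.

```bash
python3 - <<'E'
from h import *
np.set_printoptions(precision=3,suppress=True)
def rep(n):
    s=get_state(); print(n,round(s["time"],2),s["tcp_pos"],np.array(s["contact_force"]))
ctrl.movel(contact(.365),max_speed=.01); rep("hold")
ctrl.pause(3.4); rep("held")
for th in(.3,.22,.14,.07,.03,0,-.03):
    ctrl.movel(contact(th),max_speed=.015); rep(th)
ctrl.pause(.3)
ctrl.movel(contact(0)+[-.01,0,.05],max_speed=.04); ctrl.movel(contact(0)+[-.04,-.03,.14],max_speed=.1); ctrl.pause(.6); rep("away")
a=[]
for c in("top","side"):
    im,d=vision.grab_frame(c); a.append(im[100:320,140:460])
    for n in("pot","jar","screwdriver","trowel","pad"):
        r=models.recognise(c,n); print(c,n,[ (q["point"],round(q["p"],2)) for q in r[:1]])
cv2.imwrite("pics/end.png",cv2.resize(np.vstack(a),None,fx=1.3,fy=1.3))
E
```

```text
hold 10.03 [ 0.457 -0.093  0.073] [-8.357  0.47  22.243]
held 13.43 [ 0.457 -0.093  0.073] [-7.601  0.599 22.429]
0.3 14.3 [ 0.457 -0.093  0.083] [-2.272 -0.344  6.485]
0.22 15.33 [ 0.457 -0.093  0.096] [-2.765  0.116  5.997]
0.14 16.37 [ 0.458 -0.093  0.11 ] [-2.871 -0.752  6.854]
0.07 17.28 [ 0.46  -0.093  0.121] [-4.195  0.585  7.639]
0.03 17.88 [ 0.462 -0.093  0.127] [-4.009 -0.339  7.286]
0 18.36 [ 0.464 -0.093  0.132] [-2.779 -0.899  7.679]
-0.03 18.84 [ 0.465 -0.093  0.136] [-0.169 -0.213  0.181]
away 22.2 [ 0.423 -0.123  0.272] [ 0.346  0.29  -0.257]
top pot [([389.8, 182.1], 0.65)]
top jar [([198.0, 196.2], 0.56)]
top screwdriver [([273.8, 241.0], 0.6)]
top trowel [([277.8, 238.8], 0.62)]
top pad [([354.3, 235.7], 0.95)]
side pot [([327.7, 156.0], 0.98)]
side jar [([269.5, 326.2], 0.74)]
side screwdriver [([354.2, 267.6], 0.78)]
side trowel [([387.1, 160.4], 0.7)]
side pad [([367.1, 176.5], 0.75)]
```

View pics/end.png

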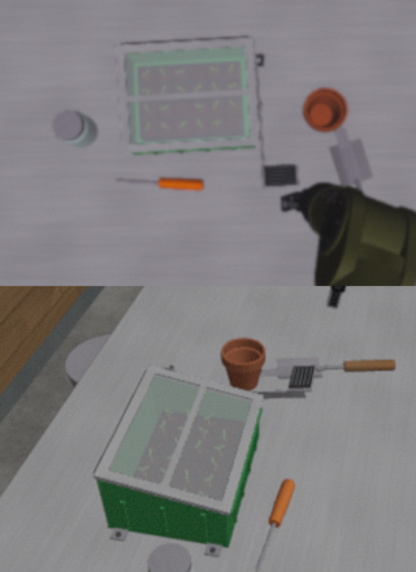

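The lid is closed, the pad is back up, the loose items haven't moved, and the hand is clear of everything.

```bash
python3 -c "
from station import ticket
print(ticket.close_job())"
```

```text
the job is handed in; nothing more can be done
None
```

I pressed the lever to its stop, held the lid open for over 3 s, eased it closed slowly and took the hand clear; the pictures show the lid shut and the loose items where they were, and the job is handed in (no verdict was returned).

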